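# Put the nested check weights back into their cases

## Task

The balance check is finished: take the stack of four brass weights off the pan and put each one back into its own case, the one whose well fits it, seated upright on the felt. Set them down gently: a weight must not be dropped and must never lie on the tabletop. Leave the white bottle beside the balance standing where it is.

Things in the scene. Friction and masses are not known exactly. Their poses are not given: they have to be found in the camera images.
- weight_500: 500 g brass weight (the largest, bottom of the stack): disc 64 mm across, 19.5 mm high, with a round knob on top, 14 mm across, that rises 13 mm above the disc (its lowest 3 mm a thinner neck). In its underside a socket 18 mm wide, 14 mm deep takes the knob of the weight below, so it must be lifted straight up 14 mm to come free. Origin: centre of the disc's underside, z up.
- weight_200: 200 g brass weight (second largest, on the 500 g weight): disc 44 mm across, 17.5 mm high, with a round knob on top, 14 mm across, that rises 13 mm above the disc (its lowest 3 mm a thinner neck). In its underside a socket 18 mm wide, 14 mm deep takes the knob of the weight below, so it must be lifted straight up 14 mm to come free. Origin: centre of the disc's underside, z up.
- weight_100: 100 g brass weight (third, on the 200 g weight): disc 34 mm across, 16.5 mm high, with a round knob on top, 14 mm across, that rises 13 mm above the disc (its lowest 3 mm a thinner neck). In its underside a socket 18 mm wide, 14 mm deep takes the knob of the weight below, so it must be lifted straight up 14 mm to come free. Origin: centre of the disc's underside, z up.
- weight_50: 50 g brass weight (the smallest, top of the stack): disc 26 mm across, 16.5 mm high, with a round knob on top, 14 mm across, that rises 13 mm above the disc (its lowest 3 mm a thinner neck). In its underside a socket 18 mm wide, 14 mm deep takes the knob of the weight below, so it must be lifted straight up 14 mm to come free. Origin: centre of the disc's underside, z up.
- case_500: Open wooden case of the 500 g weight (largest of four): block 96 x 96 x 15 mm with a round blue felt well, 69 mm wide at its flat floor, 80 mm at the mouth; floor 6 mm above the table. Disc top and knob of a seated weight stay above the case. Its lid, 96 x 96 x 10 mm, lies flat on the +x side. Origin: underside of the block, under the well's centre; z up. Does not shift.
- case_200: Open wooden case of the 200 g weight (second largest of four): block 76 x 76 x 15 mm with a round blue felt well, 49 mm wide at its flat floor, 60 mm at the mouth; floor 6 mm above the table. Disc top and knob of a seated weight stay above the case. Its lid, 76 x 76 x 10 mm, lies flat on the +x side. Origin: underside of the block, under the well's centre; z up. Does not shift.
- case_100: Open wooden case of the 100 g weight (third largest of four): block 66 x 66 x 15 mm with a round blue felt well, 39 mm wide at its flat floor, 50 mm at the mouth; floor 6 mm above the table. Disc top and knob of a seated weight stay above the case. Its lid, 66 x 66 x 10 mm, lies flat on the +x side. Origin: underside of the block, under the well's centre; z up. Does not shift.
- case_50: Open wooden case of the 50 g weight (smallest of four): block 58 x 58 x 15 mm with a round blue felt well, 31 mm wide at its flat floor, 42 mm at the mouth; floor 6 mm above the table. Disc top and knob of a seated weight stay above the case. Its lid, 58 x 58 x 10 mm, lies flat on the +x side. Origin: underside of the block, under the well's centre; z up. Does not shift.
- balance: White bench balance, housing about 215 x 170 x 42 mm, display towards the robot, with a round steel pan 112 mm across, its top 62 mm above the table. On the pan stand the weights nested in one stack, 500 g lowest; only the top knob shows. Origin: underside of the housing; the pan's centre lies 35 mm along +x, away from the display. Does not shift.
- bottle: Frosted white screw-cap bottle, 39 mm across, 89 mm high, standing loose beside the balance on the robot's left (two like it stand farther back, at the table's edge). A bystander. Origin: centre of its underside, z up.

How it is judged:
By the outcome, as a careful person would: the job done as asked, in the order asked, and still so for the second after the job is handed in, with the robot touching nothing.
It also fails if it takes over 102 s, if anything falls off the work surface, if the arm or the gripper's body presses on something with over 40 N, if the wrist force passes 120 N, or if a joint passes its speed limit or range.

## Robot

A 6-joint arm with a two-finger parallel gripper is mounted at the origin on the work surface; the furniture and walls round the work are solid. World frame = base frame: x ahead of the robot, y to its left, z up, the work surface at z = 0. Lengths are in m, angles in rad, forces in N, time in s.
With the tool pointing down it reaches from about 0.4 to 0.925 m from the base axis. Payload 3.4 kg.
Tool frame: the origin (TCP) lies at the very end of the fingers, on their centre line; the grasp point (between the pads) lies 19 mm behind it (bot.hold_point_z is the distance from the TCP to the grasp point, in m); z points along the fingers, y is the line along which they close (so a half turn about z gives the same grasp; the last joint's range is limited). The gripper opens to 85 mm and grips with 20 to 120 N. Pads are 22 mm wide; open, the fingers measure 114 mm over their backs; the gripper's body (76 mm by 85 mm) begins 54 mm behind the grasp point. The pads swing forward as they close: fully open they stand 13 mm farther back than shut.
Start: joints at [1.052, 0.307, 1.506, -0, 1.328, -0.073], TCP at [0.247, 0.519, 0.231] pointing down, gripper open.
Joint ranges: [-3.12, 3.12], [-1.05, 2.28], [0.14, 2.33], [-1.42, 4.57], [0.1, 2.73], [-2.68, 2.68]. Speed limits (rad/s): [2.57, 2.57, 3.14, 3.14, 3.14, 3.14].

## Interface

Orientations are given as a rotation vector (axis times angle).
In Python, from rig import bot gives the robot as it stands. The module is installed in compiled form; this text tells all that it offers. Calls block until the motion is done:
- bot.move_pose(position, orientation): joint-space move of the TCP to a pose.
- bot.line_to(position, vel=0.15, ori=None): straight line of the TCP; ori=None keeps the orientation; vel is the mean speed in m/s.
- bot.goto_joints(angles): joint-space move.
- bot.move_gripper(opening, grasp_force=None): finger opening in m; grasp_force is the grip in N (None keeps the last); returns when the fingers have stopped.
- bot.hold(seconds).
- bot.inverse_kinematics(position, orientation): joint angles nearest the present ones, or None.
- bot.get_image(name): name is "side" or "top" or "wrist"; returns a dict with "img" (400x640x3 uint8, blue, green, red), "K" (3x3 intrinsics, pixels), "world_from_camera" (4x4, takes a point from camera to world coordinates). Camera axes: x right, y down, z forward; pixel columns grow to the right and rows downward; lengths in m; the calibration is good to about 2 mm. A picture is of the moment at which its call begins. There is no depth.
A pose or a line that the arm cannot do raises bot.IKError and nothing moves.
- bot.job_done(): hands the job in; it is judged then, once.
Trained networks look in a picture, given as the dict that the camera call returned (one of the last four; its "shot" number tells which), for a name from the list of things; names that differ only in an ending like _2 or _b are one class to them, and where a whole thing is asked for, a point or a joint stands for the part that bears it (a point fixed in the world has none). Each returns a list of dicts, best first, with "score" (0 to 1); they miss things now and then, are a little off and sometimes report something else, mostly with a low value. They report only what shows in the picture. A call takes as long as a camera call.
- bot.masks_of(picture, target): "pixels" (400x640 bool, what is visible of it) and "extent" ([left, top, right, bottom] in pixels, round what is visible of it).
- bot.tip_of(picture, target): "at" ([row, column] in pixels: a listed point, or the origin of a listed thing).
Readings, each from a call of its own:
- bot.read_t(): time.
- bot.read_qpos(): joint angles.
- bot.read_qvel(): joint speeds.
- bot.read_effort(): joint torques, N m.
- bot.read_tool_pos(): TCP position.
- bot.read_ee_rot(): TCP orientation.
- bot.read_force(): force on the tool from outside, world axes, zero at the start.
- bot.read_moment(): the same for the moment, N m.
- bot.read_grip_width(): finger opening in m.
- bot.read_finger_force(): force on a finger pad.
Only numpy, scipy, OpenCV 4.12 (cv2) and the standard library are available. Lean on these libraries where they do the work, as an engineer would, in place of code of your own. Each camera call takes 0.05 s, during which the arm holds its last target. There are 200 camera calls.

## Working session

There is one attempt and no reset: what is moved stays moved. The work goes in short steps, each a Python script; the robot and the scene stay as the last script left them, time stands still between calls to the robot, and variables do not carry over. Pictures are saved under pics/ and viewed, at most 14 in all, crops included, and the job is handed in when it is done.

```bash
mkdir -p pics; ls; python3 - <<'E'
from rig import bot
import cv2,numpy as np
for n in("top","side"):
    p=bot.get_image(n); cv2.imwrite(f"pics/{n}0.png",p["img"]); print(n,p["K"].tolist(),np.round(p["world_from_camera"],3).tolist())
    for t in["weight_50","case_500","case_200","case_100","case_50","balance","bottle"]:
        print(t,[(np.round(d["at"],1).tolist(),round(d["score"],2)) for d in bot.tip_of(p,t)][:3],[(list(map(int,d["extent"])),round(d["score"],2)) for d in bot.masks_of(p,t)][:3])
print(bot.read_t(),bot.read_ee_rot(),bot.hold_point_z,bot.read_grip_width())
E
```

```text
pics
top [[516.7982577350772, 0.0, 319.9005959232987], [0.0, 516.7982577350772, 188.0675740567816], [0.0, 0.0, 1.0]] [[0.0, -0.995, 0.097, 0.393], [-1.0, 0.001, 0.014, -0.014], [-0.014, -0.097, -0.995, 1.819], [0.0, 0.0, 0.0, 1.0]]
weight_50 [([207.5, 320.4], 0.62), ([203.8, 322.1], 0.58), ([205.6, 321.3], 0.47)] [([320, 199, 330, 210], 0.6), ([315, 198, 336, 218], 0.57)]
case_500 [([221.0, 436.3], 0.92), ([161.8, 364.5], 0.87), ([161.7, 278.8], 0.71)] [([192, 186, 216, 226], 0.92), ([347, 132, 376, 173], 0.87), ([423, 177, 454, 233], 0.67)]
case_200 [([221.0, 436.3], 0.92), ([161.8, 364.5], 0.87), ([161.7, 278.8], 0.71)] [([192, 186, 216, 226], 0.92), ([347, 132, 376, 173], 0.87), ([423, 177, 454, 233], 0.67)]
case_100 [([221.0, 436.3], 0.92), ([161.8, 364.5], 0.87), ([161.7, 278.8], 0.71)] [([192, 186, 216, 226], 0.92), ([347, 132, 376, 173], 0.87), ([423, 177, 454, 233], 0.67)]
case_50 [([221.0, 436.3], 0.92), ([161.8, 364.5], 0.87), ([161.7, 278.8], 0.71)] [([192, 186, 216, 226], 0.92), ([347, 132, 376, 173], 0.87), ([423, 177, 454, 233], 0.67)]
balance [([215.2, 322.6], 0.58)] [
[... 722 characters left out ...]
)] [([309, 172, 347, 191], 0.84), ([356, 309, 452, 384], 0.82), ([364, 220, 411, 254], 0.71)]
case_100 [([185.9, 322.1], 0.94), ([170.5, 229.8], 0.84), ([351.6, 386.5], 0.76)] [([309, 172, 347, 191], 0.84), ([356, 309, 452, 384], 0.82), ([364, 220, 411, 254], 0.71)]
case_50 [([185.9, 322.1], 0.94), ([170.5, 229.8], 0.84), ([351.6, 386.5], 0.76)] [([309, 172, 347, 191], 0.84), ([356, 309, 452, 384], 0.82), ([364, 220, 411, 254], 0.71)]
balance [([244.8, 294.1], 0.73)] [([249, 209, 341, 278], 0.92)]
bottle [([242.5, 382.1], 0.65), ([188.1, 274.4], 0.51)] [([267, 164, 283, 190], 0.75), ([366, 218, 410, 254], 0.35)]
1.5 [ 6.92956387e-01  3.06419864e+00 -3.21567729e-05] 0.0187 0.08563887638698646
```

```bash
python3 - <<'E'
import cv2
a=cv2.imread("pics/top0.png"); cv2.imwrite("pics/top0c.png",cv2.resize(a[110:270,180:470],(783,432),interpolation=cv2.INTER_CUBIC))
E
```

```text
(no output)
```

View pics/top0c.png

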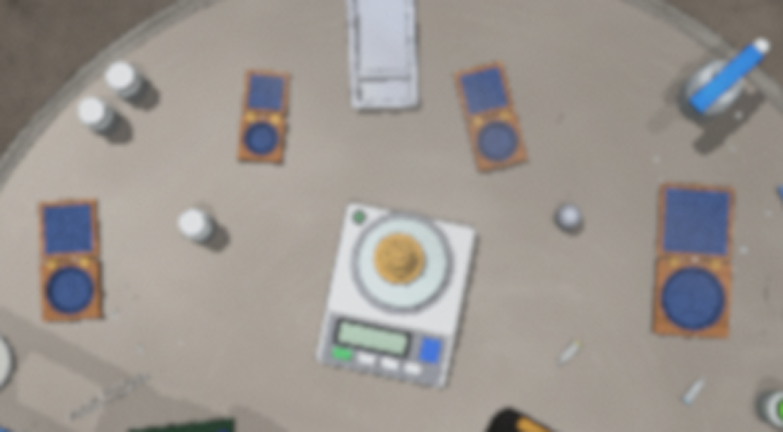

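View pics/side0.png

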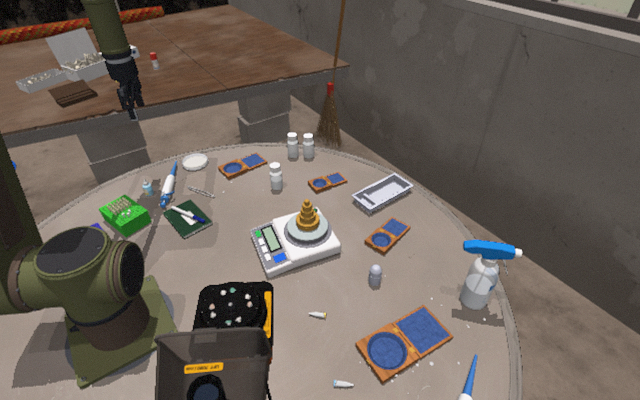

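```bash
cat > h.py <<'E'
from rig import bot
import numpy as np, cv2
from scipy.spatial.transform import Rotation as R
def down(yaw): return (R.from_euler('z',yaw)*R.from_euler('x',np.pi)).as_rotvec()
def ground(p,r,c,z):
    "world point of pixel (row, col) on the plane at height z"
    T=np.array(p["world_from_camera"]); d=T[:3,:3]@np.linalg.solve(p["K"],[c,r,1.]); return T[:3,3]+d*(z-T[2,3])/d[2]
def pix(p,X):
    T=np.linalg.inv(p["world_from_camera"]); q=p["K"]@(T@[*X,1])[:3]; return (q[:2]/q[2])[::-1]
E
python3 - <<'E'
from h import *
p=bot.get_image("top")
for n,r,c,z in[("500",220.4,436.7,.01),("200",217.4,206.3,.01),("100",162.2,364.1,.01),("50",160.7,277,.01),("stack",205.2,328.1,.10),("pan",110+262/2.7,180+401/2.7,.062),("bottlecap",110+223/2.7,180+192/2.7,.089)]:
    print(n,np.round(ground(p,r,c,z),4))
w=bot.get_image("wrist"); T=np.eye(4);T[:3,:3]=R.from_rotvec(bot.read_ee_rot()).as_matrix();T[:3,3]=bot.read_tool_pos()
print(np.round(np.linalg.inv(T)@w["world_from_camera"],3).tolist(),w["K"][0],T[:3,1])
for x in[(.47,0),(.46,.4)]:
  for y in (np.pi/2,0,-np.pi/2): print(x,y,bot.inverse_kinematics([*x,.3],down(y)))
cv2.imwrite("pics/w0.png",w["img"])
E
```

```text
500 [ 0.4546 -0.3966  0.01  ]
200 [0.4655 0.409  0.01  ]
100 [ 0.6598 -0.1456  0.01  ]
50 [0.6658 0.1623 0.01  ]
stack [ 0.5022 -0.0181  0.1   ]
pan [ 0.4984 -0.0196  0.062 ]
bottlecap [0.5457 0.241  0.089 ]
[[0.001, -0.947, -0.321, 0.082], [1.0, 0.001, 0.001, -0.0], [-0.0, -0.321, 0.947, -0.144], [0.0, 0.0, 0.0, 1.0]] [287.98519042   0.         320.51432139] [ 4.30264536e-01  9.02702846e-01 -1.24987089e-05]
(0.47, 0) 1.5707963267948966 [-8.99083141e-02  1.08118044e-01  1.59629288e+00 -4.44089210e-16
  1.43718173e+00 -8.99083141e-02]
(0.47, 0) 0 [-8.99083141e-02  1.08118044e-01  1.59629288e+00 -4.44089210e-16
  1.43718173e+00  1.48088801e+00]
(0.47, 0) -1.5707963267948966 None
(0.46, 0.4) 1.5707963267948966 [ 6.46461322e-01  3.13665906e-01  1.32195225e+00 -4.44089210e-16
  1.50597449e+00  6.46461322e-01]
(0.46, 0.4) 0 [ 6.46461322e-01  3.13665906e-01  1.32195225e+00 -4.44089210e-16
  1.50597449e+00  2.21725765e+00]
(0.46, 0.4) -1.5707963267948966 [ 0.64646132  0.31366591  1.32195225  0.          1.50597449 -2.49513133]
```

```bash
cat >> h.py <<'E'
EST={"500":(.4546,-.3966),"200":(.4655,.409),"100":(.6598,-.1456),"50":(.6658,.1623)}
ST=(.5022,-.0181); MOUTH={"500":.08,"200":.06,"100":.05,"50":.042}
def ori(x,y): return down(np.pi/2+np.arctan2(y,x))
def go(x,y,z): bot.move_pose([x,y,z],ori(x,y))
def ortho(p,x,y,z,half=.06,s=.0005):
    "view of the plane z from above round (x,y): s m per pixel, rows = -x, cols = -y"
    n=int(2*half/s); src=np.float32([[0,0],[n,0],[n,n],[0,n]])
    W=[(x+half-v*s,y+half-u*s,z) for u,v in src]
    dst=np.float32([pix(p,w)[::-1] for w in W])
    return cv2.warpPerspective(p["img"],cv2.getPerspectiveTransform(dst,src),(n,n))
E
python3 - <<'E'
from h import *
out=[]
def circ(p,x,y,z,d):
    o=ortho(p,x,y,z); g=cv2.medianBlur(o[:,:,2],5); r=d/2/.0005
    c=cv2.HoughCircles(g,cv2.HOUGH_GRADIENT,1.5,10,param1=80,param2=15,minRadius=int(r-3),maxRadius=int(r+3))
    if c is None: print("none")
    else:
        for u,v,q in c[0][:2]: print(round(x+.06-v*.0005,4),round(y+.06-u*.0005,4),q*.001)
        u,v,q=c[0][0]; cv2.circle(o,(int(u),int(v)),int(q),(0,255,0),1)
    out.append(o)
for k in["200","50","100","500"]:
    x,y=EST[k]; go(x,y,.17); bot.hold(.1); print(k,bot.read_t())
    p=bot.get_image("wrist"); circ(p,x,y,.015,MOUTH[k])
x,y=ST; go(x,y,.29); bot.hold(.1); p=bot.get_image("wrist"); print(bot.read_t())
circ(p,x,y,.145,.014); circ(p,x,y,.062+.0195,.064)
cv2.imwrite("pics/tour.png",np.vstack([np.hstack(out[:3]),np.hstack(out[3:])])); cv2.imwrite("pics/w1.png",p["img"])
E
```

```text
200 2.6917
0.4666 0.4086 0.0621
0.4689 0.4131 0.057375003
50 4.05
0.6654 0.1642 0.0441
0.6647 0.1589 0.040650003
100 5.375
0.6624 -0.146 0.052100003
500 6.7583
0.455 -0.3955 0.082100004
0.4602 -0.3947 0.07880001
8.4417
0.4966 -0.0042 0.0161
0.5288 -0.0582 0.0161
0.5048 -0.0155 0.0661
0.5131 -0.002 0.0661
```

View pics/tour.png

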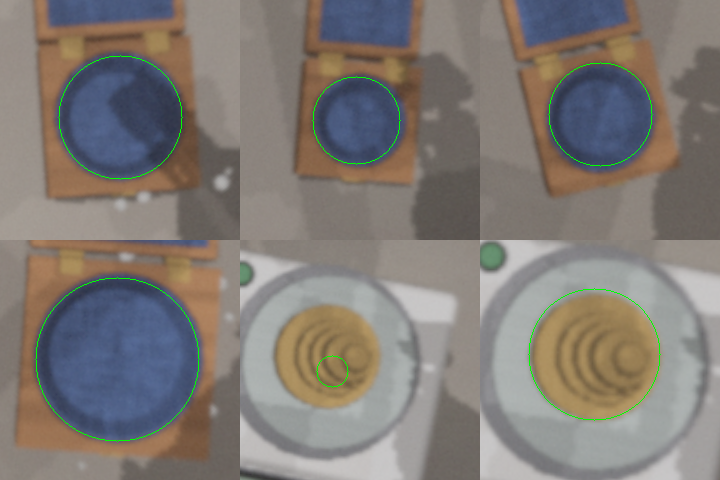

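View pics/w1.png

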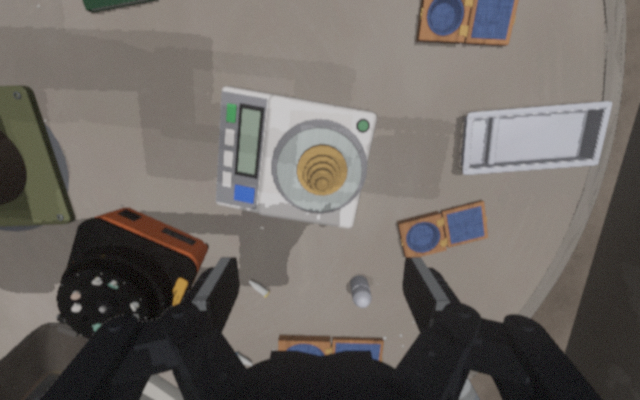

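```bash
cat >> h.py <<'E'
def knob(x,y,z,name):
    p=bot.get_image("wrist"); s=.0002; h=.02; o=ortho(p,x,y,z,h,s); g=cv2.medianBlur(cv2.cvtColor(o,cv2.COLOR_BGR2GRAY),5)
    c=cv2.HoughCircles(g,cv2.HOUGH_GRADIENT,1.5,5,param1=60,param2=8,minRadius=31,maxRadius=39)
    o=cv2.resize(o,None,fx=2,fy=2); r=[]
    for i,(u,v,q) in enumerate([] if c is None else c[0][:3]):
        r.append((round(float(x+h-v*s),4),round(float(y+h-u*s),4))); cv2.circle(o,(int(2*u),int(2*v)),int(2*q),[(0,255,0),(255,0,0),(0,0,255)][i],1)
    cv2.imwrite(f"pics/{name}.png",o); return r
E
python3 - <<'E'
from h import *
x,y=.505,-.016
bot.move_gripper(.04); go(x,y,.225); bot.hold(.1); print(knob(x,y,.143,"k50"),bot.read_t(),bot.read_grip_width())
E
```

```text
[] 9.4667 0.040334091921018715
```

View pics/k50.png

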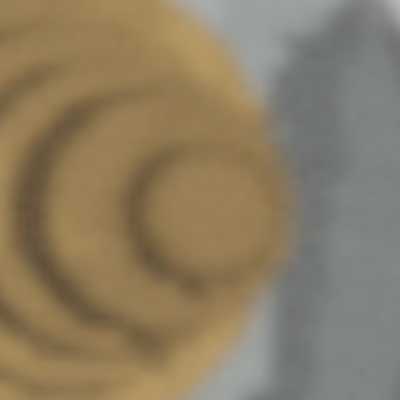

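```bash
cat >> h.py <<'E'
WELL={"500":(.455,-.3955),"200":(.4666,.4086),"100":(.6618,-.146),"50":(.6654,.1634)}
H={"500":.0195,"200":.0175,"100":.0165,"50":.0165}; Z={"500":.062,"200":.0815,"100":.099,"50":.1155}; GAP=.002
def pick(k,x,y,F=50):
    z=Z[k]+H[k]+GAP
    bot.line_to([x,y,z+.02],.15); f0=bot.read_force(); bot.line_to([x,y,z],.05); print("touch",np.round(bot.read_force()-f0,1))
    bot.move_gripper(.005,F); w=bot.read_grip_width(); print("grip",round(w,4),round(bot.read_finger_force(),1),np.round(bot.read_force()-f0,1))
    assert .012<w<.017
    bot.line_to([x,y,z+.025],.05); bot.line_to([x,y,max(z+.03,.21)],.15)
    print("held",round(bot.read_grip_width(),4),np.round(bot.read_force()-f0,2),bot.read_t())
def place(k):
    x,y=WELL[k]; go(x,y,.19); bot.hold(.2)
    z=.006+H[k]+GAP; bot.line_to([x,y,z+.02],.15); bot.hold(.1); f0=bot.read_force(); bot.line_to([x,y,z+.003],.04)
    for i in range(14):
        zz=z+.003-.0005*i; bot.line_to([x,y,zz],.02); f=bot.read_force()-f0
        if f[2]>1.5: break
    print("down",round(zz-z,4),np.round(f,1),bot.read_t())
def release(k,view=True):
    x,y=WELL[k]; bot.move_gripper(.032); z=bot.read_tool_pos()[2]; bot.line_to([x,y,z+.03],.1); bot.line_to([x,y,.15],.25)
    if view: bot.hold(.1); cv2.imwrite(f"pics/done{k}.png",cv2.resize(ortho(bot.get_image("wrist"),x,y,.015),None,fx=1.5,fy=1.5))
    print("t",bot.read_t())
E
python3 - <<'E'
from h import *
pick("50",.5037,-.0173)
cv2.imwrite("pics/held50.png",bot.get_image("wrist")["img"])
E
```

```text
touch [ 0.1 -0.  -0.3]
grip 0.0108 48.7 [-0.3  0.6  0.5]Traceback (most recent call last):
  File "<stdin>", line 2, in <module>
  File "h.py", line 33, in pick
    assert .012<w<.017
           ^^^^^^^^^^^
AssertionError
```

```bash
python3 - <<'E'
from h import *
p=bot.get_image("wrist"); s=bot.get_image("side"); r,c=pix(s,(.5037,-.0173,.135)); r=int(r);c=int(c); print(r,c,bot.read_tool_pos())
a=cv2.resize(s["img"][r-40:r+40,c-40:c+40],(400,400),interpolation=cv2.INTER_CUBIC)
r,c=map(int,pix(p,(.5037,-.0173,.135)));print(r,c)
b=cv2.resize(p["img"][r-40:r+40,c-40:c+40],(400,400),interpolation=cv2.INTER_CUBIC)
cv2.imwrite("pics/g1.png",np.hstack([a,b]))
E
```

```text
203 308 [ 0.50384762 -0.0173225   0.13429074]
257 319
```

View pics/g1.png

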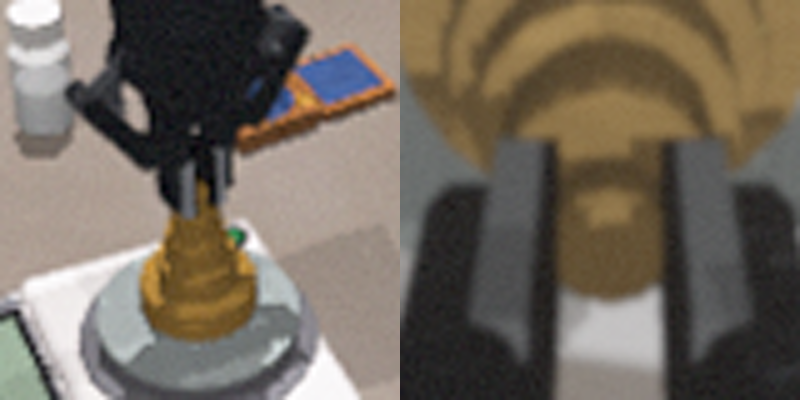

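The left half shows the fingertips closed on the knob of the 50 g weight. The right half shows both pads (columns ~545 and ~665) flat against it, just above the disc. The grip is good, so the width reading is just low. I'll lift it.

```bash
sed -i 's/assert .012<w<.017/assert .008<w<.017/' h.py; python3 - <<'E'
from h import *
x,y=.5037,-.0173
bot.line_to([x,y,.16],.05); bot.line_to([x,y,.21],.15); print(bot.read_grip_width(),bot.read_force(),bot.read_t())
p=bot.get_image("wrist"); r,c=map(int,pix(p,(x,y,.2)))
a=cv2.resize(p["img"][r-70:r+50,c-60:c+60],(400,400),interpolation=cv2.INTER_CUBIC)
# look for the next knob past the held weight
o=cv2.resize(ortho(p,x,y,.1285,.02,.0002),None,fx=2,fy=2); cv2.imwrite("pics/h50.png",np.hstack([a,o]))
E
```

```text
0.01104606421146974 [-0.36962418  0.28018787 -0.1956879 ] 12.2667
```

View pics/h50.png

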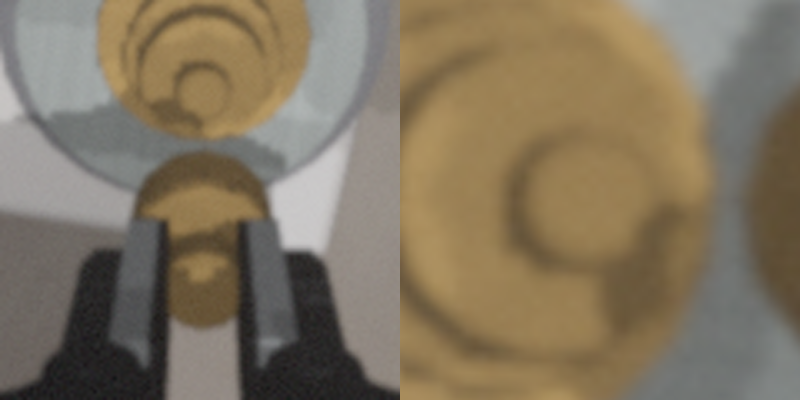

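The 50 g weight is held upright. The next knob is at tile pixel (190, 200), which gives (0.5037, -0.0163).

```bash
python3 - <<'E'
from h import *
place("50"); release("50")
E
```

```text
down 0.0 [-2.3 -0.3  3. ] 17.0167
t 18.4833
```

View pics/done50.png

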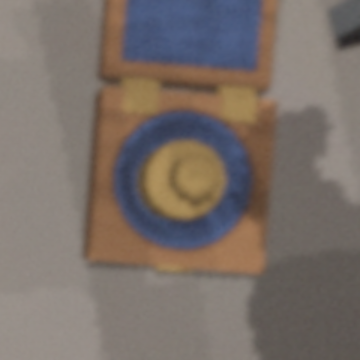

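The 50 g weight sits centred in its well at the expected height. The 100 g weight is next, with a knob look before the grasp.

```bash
python3 - <<'E'
from h import *
x,y=.5037,-.0163
go(x,y,.19); pick("100",x,y)
p=bot.get_image("wrist"); z=bot.read_tool_pos()[2]; r,c=map(int,pix(p,(x,y,z)))
a=cv2.resize(p["img"][r-80:r+60,c-70:c+70],(400,400),interpolation=cv2.INTER_CUBIC)
o=cv2.resize(ortho(p,x,y,.112,.02,.0002),None,fx=2,fy=2); cv2.imwrite("pics/h100.png",np.hstack([a,o]))
place("100"); release("100")
E
```

```text
touch [-1.7 -1.  -1.4]
grip 0.0111 48.7 [-2.  -1.3  1.4]
held 0.0112 [-1.04 -0.33 -2.52] 22.075
down 0.0 [-0.7 -0.6  3.8] 26.7
t 28.1667
```

View pics/h100.png

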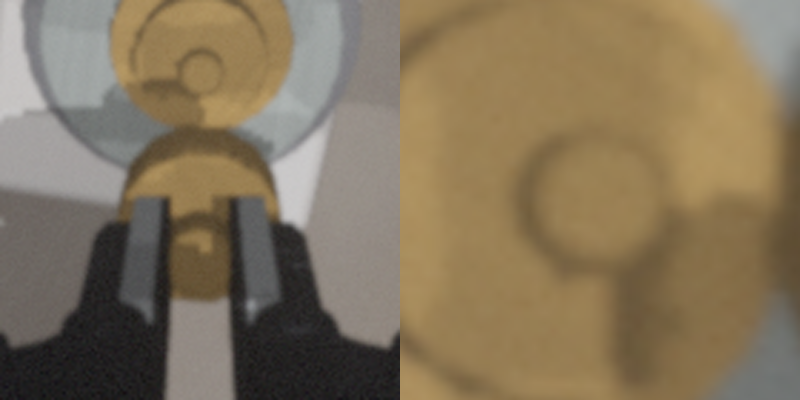

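View pics/done100.png

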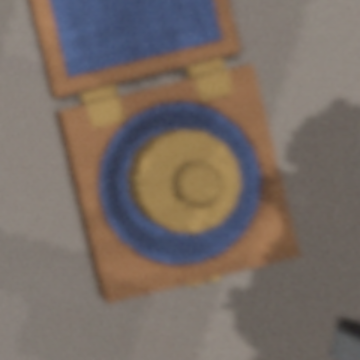

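The 100 g weight was gripped upright and is now seated in its case. The next knob is at tile pixel (197, 202), which gives (0.5035, -0.0160).

```bash
python3 - <<'E'
from h import *
x,y=.5035,-.016
go(x,y,.18); pick("200",x,y,60)
p=bot.get_image("wrist"); z=bot.read_tool_pos()[2]; r,c=map(int,pix(p,(x,y,z)))
a=cv2.resize(p["img"][r-90:r+70,c-80:c+80],(400,400),interpolation=cv2.INTER_CUBIC)
o=cv2.resize(ortho(p,x,y,.0945,.02,.0002),None,fx=2,fy=2); cv2.imwrite("pics/h200.png",np.hstack([a,o]))
place("200"); release("200")
d=cv2.imread("pics/done200.png"); cv2.imwrite("pics/c200.png",np.hstack([cv2.resize(np.hstack([a,o]),(720,360)),]) if d is None else np.vstack([np.hstack([cv2.resize(a,(360,360)),cv2.resize(o,(360,360))])[:300],np.hstack([d,d*0])[:300]]))
E
```

```text
touch [-0.1 -0.3  0.3]
grip 0.0107 58.6 [-1.4  0.   2.4]
held 0.0104 [-1.44 -0.3  -1.67] 31.7917
down 0.0 [-0.2 -1.2  4.9] 37.1583
t 38.625
```

View pics/c200.png

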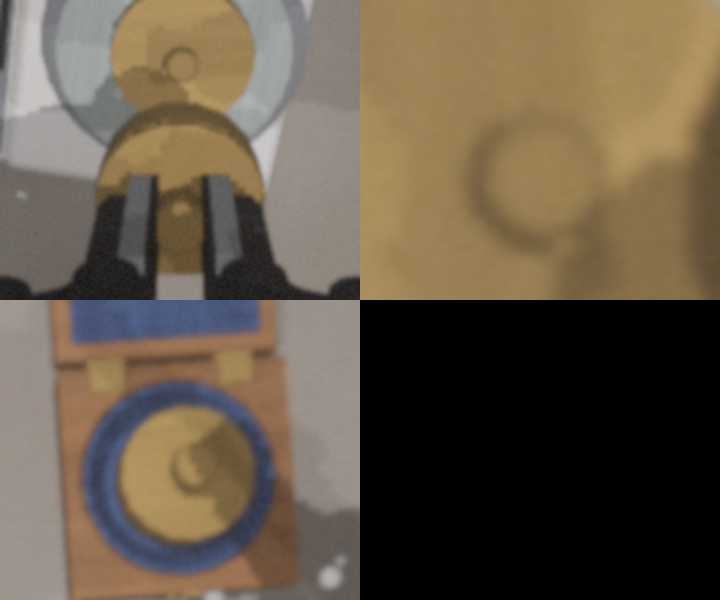

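The 200 g weight is seated. The 500 g knob is at about tile pixel (203, 203), which gives (0.5032, -0.0163).

```bash
python3 - <<'E'
from h import *
x,y=.5032,-.0163
go(x,y,.18); pick("500",x,y,90)
p=bot.get_image("wrist"); z=bot.read_tool_pos()[2]; r,c=map(int,pix(p,(x,y,z)))
a=cv2.resize(p["img"][r-90:r+70,c-80:c+80],(360,360),interpolation=cv2.INTER_CUBIC)
place("500"); release("500"); go(.4,-.25,.3)
t=bot.get_image("top"); print("bottle",[(d["at"],d["score"]) for d in bot.tip_of(t,"bottle")][:3])
b=cv2.resize(t["img"][110:270,180:470],(720,397)); cv2.imwrite("pics/fin.png",np.vstack([np.hstack([a,cv2.imread("pics/done500.png")])[:300],b])[:,:][ :600] if 0 else np.vstack([cv2.resize(np.hstack([a,cv2.imread("pics/done500.png")]),(400,200)).copy(),cv2.resize(b,(400,220))]))
cv2.imwrite("pics/fin.png",cv2.resize(cv2.imread("pics/fin.png"),None,fx=1.4,fy=1.4))
E
```

```text
touch [-0.9  1.3 -0.2]
grip 0.0092 88.2 [-2.1  0.4  3.6]
held 0.009 [-1.08  0.38 -5.3 ] 43.2333
down 0.0 [-0.8  0.9  5.4] 48.4333
t 49.9
bottle [([218.8, 326.4], 0.74), ([195.0, 255.2], 0.52)]
```

View pics/fin.png

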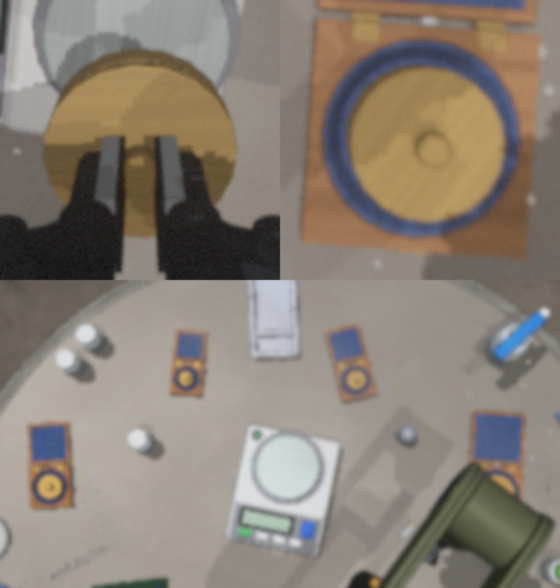

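The wrist view shows the 500 g weight seated. The top view shows the pan empty, all four cases filled and the bottle still in place (pixel ~(140, 440)).

```bash
python3 -c "
from rig import bot
bot.hold(.3); print(bot.read_t()); print(bot.job_done())"
```

```text
51.1667
the job is handed in; nothing more can be done
None
```

All four weights are off the pan and seated upright in their own cases, the bottle was not moved, and I handed the job in at about 51 s.

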